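# Scan the round sample tub on the laboratory bench

## Task

Pick up the hand scanner from its charging pad and aim it straight down at the barcode label on the lid of the round tub: hold it steady with its nose about 6 cm above the middle of the label for two seconds. Do not push the tub away. Then stand the scanner back upright in the middle of its charging pad and let go.

Things in the scene. Friction and masses are not known exactly. Their poses are not given: they have to be found in the camera images.
- scanner_center (a point): Centre (half-way up) of the loose light-grey hand scanner, 0.16 kg, 130 mm tall, upright on the pad, nose down. Broad head 64 (x) x 48 (y) mm with black rim, lowest 44 mm; from 57 mm above the nose to the top a flat-sided handle 36 (x) x 28 (y) mm, black trigger on its -x side. Grip it from above across y, 100 mm above the nose. z: nose to top; it reads out of the nose along -z. Yaw varies.
- tub_label (a point): Centre of the upper face of the barcode label (44 x 30 mm, black bars) on the lid of the round tub; z up. The tub is white plastic, loose, 0.28 kg, lid 80 mm across, 60 mm high, standing on the bench. Two bystanders of the same material, height and label are square (76 mm) and oblong (102 x 56 mm); the three change places.
- pad_top (a point): Centre of the upper face of the charging pad, a fixed square grey plate, 120 x 120 x 8 mm, with a dark top; z up. The scanner stands on it at the start; put back, its centre is 65 mm above this point.

How it is judged (in metres and radians):
On the way:
1. for one second the scanner is still, within 12 degrees of upright, the centre of the round tub's label within 18 mm of its reading axis (in its x and y) and 30 to 100 mm below its nose (x of tub_label in the frame of scanner_center between -0.018 and 0.018 m and y of tub_label in the frame of scanner_center between -0.018 and 0.018 m and z of tub_label in the frame of scanner_center between -0.165 and -0.095 m and angle between scanner_center's own z axis and vertical below 0.21 rad and linear speed of scanner below 0.03 m/s), for 1 s.
At the end, for the whole second after the job is handed in: The scanner stands upright (within 7 degrees) and still on the charging pad, nose down, its centre within 25 mm of the pad's centre, released (horizontal distance between scanner_center and pad_top below 0.025 m and z of scanner_center in the frame of pad_top between 0.057 and 0.073 m and angle between scanner_center's own z axis and vertical below 0.12 rad and linear speed of scanner below 0.02 m/s); the robot touches nothing.
It fails at once if the round tub is pushed more than 20 mm from its place (distance of tub_label from where it was at the start of the episode above 0.02 m).
It also fails if it takes over 56 s, if anything falls off the work surface, if the arm or the gripper's body presses on something with over 40 N, if the wrist force passes 120 N, or if a joint passes its speed limit or range.

## Robot

A 6-joint arm with a two-finger parallel gripper is mounted at the origin on the work surface. World frame = base frame: x ahead of the robot, y to its left, z up, the work surface at z = 0. Lengths are in m, angles in degrees, forces in N, time in s.
With the tool pointing down it reaches from about 0.4 to 0.825 m from the base axis. Payload 7 kg.
Tool frame: the origin (TCP) lies on the centre line of the jaws, within the pads' length; the fingertips stand 17 mm ahead of it and the grasp point (between the pads) lies 2 mm behind it; z points along the fingers, y is the direction in which the jaws open and shut (so a half turn about z gives the same grasp; the last joint's range is limited). The gripper opens to 88 mm and grips with 3 to 60 N. Pads are 19 mm wide; open, the fingers measure 130 mm over their backs; the gripper's body (78 mm by 193 mm) begins 47 mm behind the grasp point.
Start: joints at [16.507, 20.546, 0.682, 0, -70.136, -16.507], TCP at [0.675, -0, 0.244] pointing down, gripper open.
Joint ranges: [-176.03, 176.03], [-82.01, 121.73], [-58.28, 71.71], [-173.87, 95.51], [-174.79, -0.11], [-173.66, 173.66]. Speed limits (degrees/s): [136.94, 136.94, 172.46, 180, 180, 180].

## Interface

Orientations are given as [roll, pitch, yaw] about the fixed x, y, z axes, in that order (R = Rz(yaw) Ry(pitch) Rx(roll)).
In Python, from plant import telemetry, vision, close_job, recognise, silhouettes, place_of gives the robot as it stands.
- The arm moves only by the shell command python3 -m handwheel 'ROWS'. ROWS is JSON, a list that holds one entry, the list of rows, each a list of 5 numbers: the shift along the tool's x, y, z in m, then the turn about the tool's z in rad, then the closure, from 0 (fully open) to 1 (shut). In form: [[[tx, ty, tz, yaw, gripper], ...]]. A call has 1 to 20 rows; each row shifts and turns the commanded pose from where the row before left it, along the tool's axes as they then stand; what a row does not reach is not made up. A row lasts 1/12 s, in which the tool goes at most 41.7 mm and 7.16 degrees, less where a joint would pass 70% of its speed; a pose out of reach is approached as far as the arm can. A call with a gripper value outside its range is refused whole. The fingers move at their own pace and stop on an object; the grip force is fixed at half the most. Time passes only in rows, so rows that do not move let the fingers close. It gives the time, the measured TCP pose, the force and the opening at its end, in the units of the state.
- telemetry.get_obs(): the state, without advancing time (a new reading comes with each control period).
- vision.snapshot(name): name is "scene" or "side" or "wrist"; returns a dict with "color" (384x512x3 uint8, red, green, blue), "mtx" (3x3 intrinsics, pixels), "cam_to_world" (4x4, takes a point from camera to world coordinates); the wrist camera has in their place "tool_from_camera" (4x4, takes a point from camera to tool coordinates, whose origin is the TCP and whose axes are the flange's). Camera axes: x right, y down, z forward; pixel columns grow to the right and rows downward; lengths in m; the calibration is good to about 2 mm. A picture is of the moment at which its call begins: read the wrist's pose just before it. There is no depth.
- close_job(): hands the job in, once; it reports no verdict.
Trained networks look in a picture, given as the dict that the camera call returned (one of the last four; its "shot" number tells which), for a name from the list of things; names that differ only in an ending like _2 or _b are one class to them, and where a whole thing is asked for, a point or a joint stands for the part that bears it (a point fixed in the world has none). Each returns a list of dicts, best first, with "conf" (0 to 1); they miss things now and then, are a little off and sometimes report something else, mostly with a low value. They report only what shows in the picture. A call takes as long as a camera call.
- recognise(name, picture): "xy" ([column, row] in pixels, amid what is visible of it).
- silhouettes(name, picture): "region" (384x512 bool, what is visible of it) and "xy" ([column, row] in pixels, amid what is visible of it).
- place_of(name, picture): "xy" ([column, row] in pixels: a listed point, or the origin of a listed thing).
The state is a dict: "clock": time; "joint_pos": joint angles; "qvel": joint speeds; "tau": joint torques, N m; "tool_pos": TCP position; "orientation": TCP orientation; "force": force on the tool from outside, world axes, zero at the start; "moment": the same for the moment, N m; "opening": finger opening in m.
Only numpy, scipy, OpenCV 4.12 (cv2) and the standard library are available. Lean on these libraries where they do the work, as an engineer would, in place of code of your own. Each camera call takes 0.05 s, during which the arm holds its last target.

## Working session

There is one attempt and no reset: what is moved stays moved. The work goes in short steps, Python scripts to look and compute and a shell command to move; the robot and the scene stay as the last step left them, time stands still between calls to the robot, and variables do not carry over. Pictures are saved under pics/ and viewed, and the job is handed in when it is done.

```bash
ls; mkdir -p pics; cat > h.py <<'E'
import numpy as np, cv2
from plant import telemetry, vision, close_job, recognise, silhouettes, place_of
def save(p,n): cv2.imwrite('pics/'+n,cv2.cvtColor(p['color'],cv2.COLOR_RGB2BGR))
def ray(p,xy,T=None):
    T=np.array(p['cam_to_world'] if T is None else T); d=np.linalg.inv(p['mtx'])@[xy[0],xy[1],1]
    return T[:3,3],T[:3,:3]@d
def atz(p,xy,z,T=None):
    o,d=ray(p,xy,T); return o+d*(z-o[2])/d[2]
def wT(o,p):
    from scipy.spatial.transform import Rotation as R
    T=np.eye(4);T[:3,:3]=R.from_euler('xyz',o['orientation'],degrees=True).as_matrix();T[:3,3]=o['tool_pos']
    return T@np.array(p['tool_from_camera'])
def proj(p,X,T=None):
    T=np.array(p['cam_to_world'] if T is None else T); c=np.linalg.inv(T)@np.append(X,1); u=p['mtx']@c[:3]; return u[:2]/u[2]
E
python3 - <<'E'
from h import *
o=telemetry.get_obs();print({k:np.round(v,3) for k,v in o.items()})
for n in ['scene','side','wrist']:
    p=vision.snapshot(n);save(p,n+'1.png');T=wT(o,p) if n=='wrist' else p['cam_to_world']
    print(n,np.round(T,3).tolist())
    for t,z in [('scanner_center',.073),('tub_label',.06),('pad_top',.008)]:
        for r in place_of(t,p): print(t,r['xy'],round(r['conf'],2),atz(p,r['xy'],z,T).round(3))
E
```

```text
pics
{'clock': np.float64(0.0), 'joint_pos': array([ 1.6507e+01,  2.0594e+01,  6.3500e-01, -2.0000e-02, -7.0139e+01,
       -1.6507e+01]), 'qvel': array([ 0.032, -0.084, -0.07 ,  0.082, -0.022, -0.08 ]), 'tau': array([-1.0000e-03, -5.8273e+01,  2.9306e+01,  6.9970e+00,  7.0000e-03,
       -0.0000e+00]), 'tool_pos': array([ 0.675, -0.   ,  0.243]), 'orientation': array([ 1.79901e+02, -1.00000e-02, -9.00070e+01]), 'force': array([-0.485, -0.157, -0.544]), 'moment': array([0.031, 0.055, 0.046]), 'opening': np.float64(0.087)}
scene [[0.032, 0.736, -0.677, 1.305], [0.999, -0.025, 0.02, 0.015], [-0.002, -0.677, -0.736, 0.928], [0.0, 0.0, 0.0, 1.0]]
scanner_center [151.0, 198.0] 0.86 [ 0.512 -0.244  0.073]
tub_label [344.3, 186.9] 0.86 [0.476 0.275 0.06 ]
pad_top [146.9, 211.6] 0.86 [ 0.502 -0.268  0.008]
side [[0.969, -0.171, 0.178, 0.33], [-0.247, -0.639, 0.729, -0.788], [-0.01, -0.75, -0.661, 0.8], [0.0, 0.0, 0.0, 1.0]]
scanner_center [288.4, 284.1] 0.94 [ 0.508 -0.258  0.073]
tub_label [220.7, 130.0] 0.58 [0.481 0.293 0.06 ]
pad_top [284.5, 306.6] 0.9 [ 0.501 -0.26   0.008]
wrist [[-1.0, -0.0, -0.002, 0.674], [-0.001, 0.957, 0.291, -0.079], [0.002, 0.291, -0.957, 0.384], [0.0, 0.0, 0.0, 1.0]]
```

View pics/scene1.png

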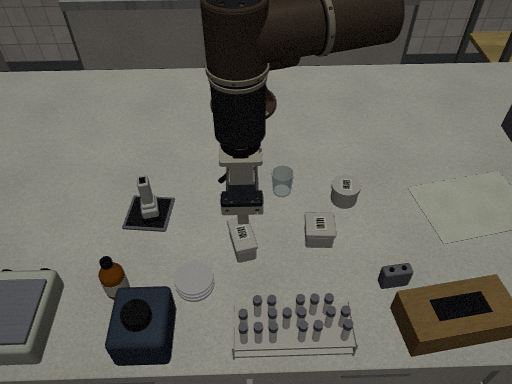

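View pics/side1.png

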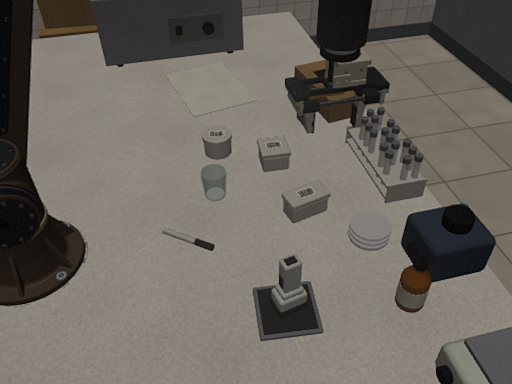

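The scene shows the scanner standing on its pad (about 148,198 in scene, 289,280 in side). The round tub is at (345,192) in scene and (217,142) in side. The square and oblong tubs are at (320,228) and (242,238). Next I'll move above the scanner.

```bash
python3 -m handwheel '[[[0.026,0.017,-0.008,0,0],[0.026,0.017,-0.008,0,0],[0.026,0.017,-0.008,0,0],[0.026,0.017,-0.008,0,0],[0.026,0.017,-0.008,0,0],[0.026,0.017,-0.008,0,0],[0.026,0.017,-0.008,0,0],[0.026,0.017,-0.008,0,0],[0.026,0.017,-0.008,0,0],[0.026,0.017,-0.008,0,0],[0,0,0,0,0],[0,0,0,0,0],[0,0,0,0,0],[0,0,0,0,0]]]'
python3 - <<'E'
from h import *
o=telemetry.get_obs();print(o['tool_pos'],o['orientation'])
for n in ['wrist','scene','side']:
    p=vision.snapshot(n);save(p,n+'2.png');T=wT(o,p) if n=='wrist' else p['cam_to_world']
    for t,z in [('scanner_center',.073),('tub_label',.06),('pad_top',.008)]:
        for r in place_of(t,p): print(n,t,r['xy'],round(r['conf'],2),atz(p,r['xy'],z,T).round(3))
        if n=='wrist': 
            for r in silhouettes(t,p):
                print(r['xy'],r['conf'])
E
```

```text
clock: 1.77
tool_pos: [0.5052, -0.2594, 0.3231]
orientation: [180.0, 0.0, -90.0]
force: [0.0, 0.3, -0.1]
opening: 0.0876
[ 0.50521119 -0.2594303   0.32313398] [ 1.79968994e+02  1.82900523e-02 -8.99724279e+01]
wrist scanner_center [255.3, 161.2] 0.7 [ 0.503 -0.26   0.073]
[251.6, 160.4] 0.85
wrist pad_top [257.2, 151.1] 0.57 [ 0.5   -0.264  0.008]
[263.6, 139.0] 0.75
scene scanner_center [148.3, 197.2] 0.97 [ 0.509 -0.252  0.073]
scene tub_label [345.7, 183.8] 0.65 [0.464 0.281 0.06 ]
scene pad_top [146.3, 212.1] 0.83 [ 0.504 -0.27   0.008]
side scanner_center [289.6, 282.0] 0.96 [ 0.511 -0.254  0.073]
side tub_label [219.8, 130.3] 0.88 [0.479 0.293 0.06 ]
side pad_top [284.2, 309.4] 0.58 [ 0.498 -0.266  0.008]
```

View pics/wrist2.png

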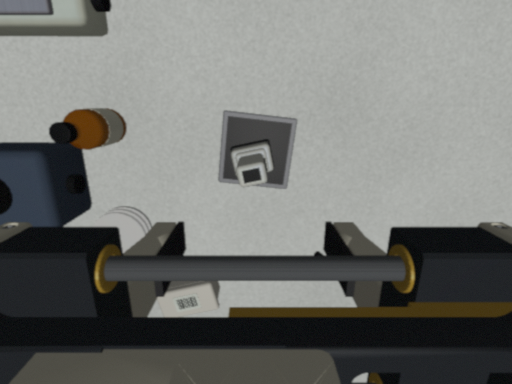

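```bash
python3 - <<'E'
import cv2
i=cv2.imread('pics/wrist2.png')[100:200,205:310]
cv2.imwrite('pics/w2z.png',cv2.resize(i,None,fx=6,fy=6,interpolation=cv2.INTER_CUBIC)[:600])
i=cv2.imread('pics/side2.png')[240:345,240:340]
cv2.imwrite('pics/s2z.png',cv2.resize(i,None,fx=5.5,fy=5.5,interpolation=cv2.INTER_CUBIC))
E
```

```text
(no output)
```

View pics/w2z.png

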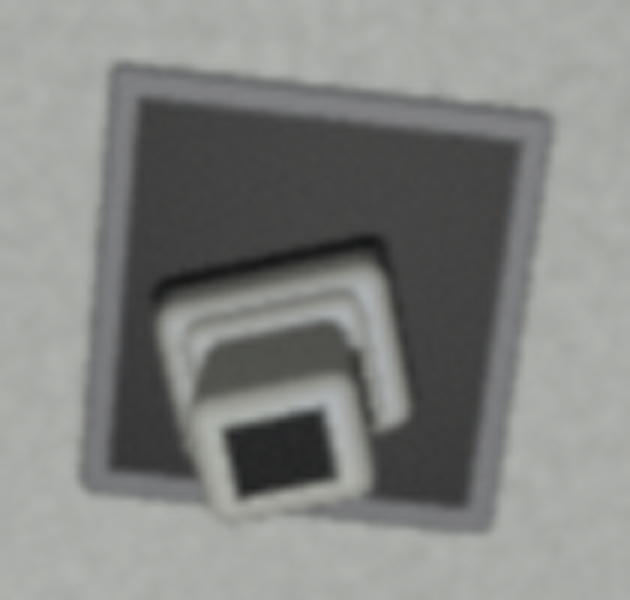

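View pics/s2z.png

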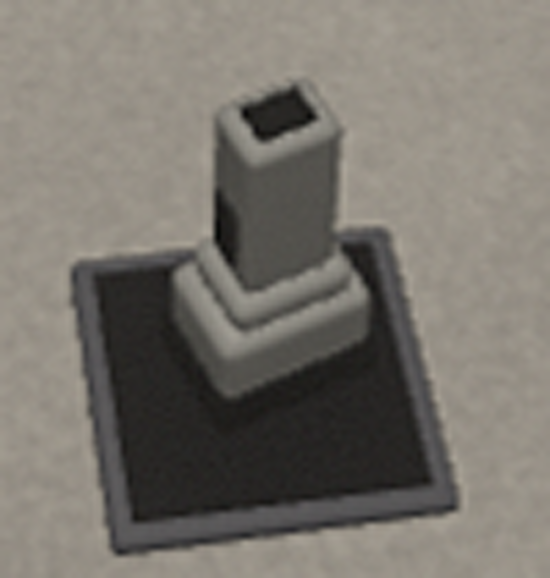

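```bash
python3 - <<'E'
from h import *
o=telemetry.get_obs();p=vision.snapshot('wrist');T=wT(o,p)
def W(pts,z): return np.array([atz(p,(205+a/6-.4,100+b/6-.4),z,T) for a,b in pts])
for n,pts,z in [('pad',[(115,63),(552,115),(490,530),(80,488)],.008),('top',[(193,405),(357,370),(374,490),(225,524)],.138),('blk',[(222,430),(326,408),(337,476),(240,497)],.138),('headtop',[(157,290),(382,243),(412,425)],.048)]:
    w=W(pts,z);print(n,w.round(4)[:,:2].tolist(),w.mean(0).round(4))
    for k in range(len(w)-1):
        d=w[k+1]-w[k];print(np.linalg.norm(d).round(4),np.degrees(np.arctan2(d[1],d[0])).round(1))
# side-view check
s=vision.snapshot('side')
def S(pts,z): return np.array([atz(s,(240+a/5.5-.4,240+b/5.5-.4),z) for a,b in pts])
for n,pts,z in [('pad',[(70,268),(387,228),(458,508),(118,553)],.008),('top',[(215,118),(305,80),(342,132),(250,166)],.138)]:
    w=S(pts,z);print('S',n,w.round(4)[:,:2].tolist(),w.mean(0).round(4))
E
```

```text
pad [[0.5532, -0.3305], [0.4365, -0.3172], [0.4491, -0.201], [0.5669, -0.2134]] [ 0.5014 -0.2655  0.008 ]
0.1175 173.5
0.1169 83.8
0.1185 -6.0
top [[0.5257, -0.2665], [0.4927, -0.2737], [0.4889, -0.2487], [0.5196, -0.2414]] [ 0.5067 -0.2576  0.138 ]
0.0338 -167.7
0.0252 98.6
0.0315 13.4
blk [[0.5199, -0.2613], [0.4989, -0.2659], [0.4965, -0.2517], [0.5164, -0.2472]] [ 0.5079 -0.2565  0.138 ]
0.0216 -167.7
0.0144 99.3
0.0204 12.7
headtop [[0.5401, -0.2762], [0.4835, -0.288], [0.475, -0.2414]] [ 0.4996 -0.2685  0.048 ]
0.0578 -168.2
0.0474 100.3
S pad [[0.4502, -0.2019], [0.5684, -0.2141], [0.554, -0.3322], [0.4386, -0.3196]] [ 0.5028 -0.2669  0.008 ]
S top [[0.4896, -0.2521], [0.5225, -0.2441], [0.5275, -0.2681], [0.495, -0.274]] [ 0.5087 -0.2596  0.138 ]
```

```bash
python3 -m handwheel '[[[-0.001,-0.0025,0,0,0],[0,0,0.012,0.1237,0],[0,0,0.012,0.1237,0],[0,0,0.012,0.1237,0],[0,0,0.012,0.1237,0],[0,0,0.012,0.1237,0],[0,0,0.012,0.1237,0],[0,0,0.012,0.1237,0],[0,0,0.012,0.1237,0],[0,0,0.012,0.1237,0],[0,0,0.012,0.1237,0],[0,0,0.012,0.1237,0],[0,0,0,0,0],[0,0,0,0,0],[0,0,0,0,0],[0,0,0,0,0]]]'
python3 - <<'E'
from h import *
o=telemetry.get_obs();print(o['tool_pos'],o['orientation'],o['joint_pos'].round(1))
p=vision.snapshot('wrist');save(p,'wrist3.png');T=wT(o,p)
for z in (.138,.108): print(proj(p,[.5077,-.2585,z],T))
s=vision.snapshot('side');save(s,'side3.png')
E
```

```text
clock: 3.95
tool_pos: [0.5081, -0.2592, 0.1925]
orientation: [-180.0, 0.1, -167.8]
force: [-0.3, -0.1, -0.5]
opening: 0.0877
[ 0.50809206 -0.25915476  0.19253483] [-1.79957564e+02  7.31251297e-02 -1.67783121e+02] [ -7.4  13.  -17.    0.  -60.  -70.4]
[255.02096084 212.66794667]
[254.94764789 199.68148675]
```

View pics/wrist3.png

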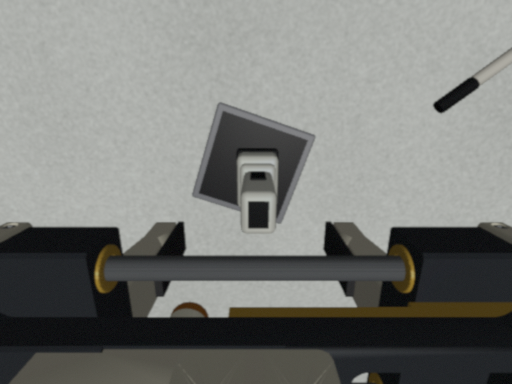

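View pics/side3.png

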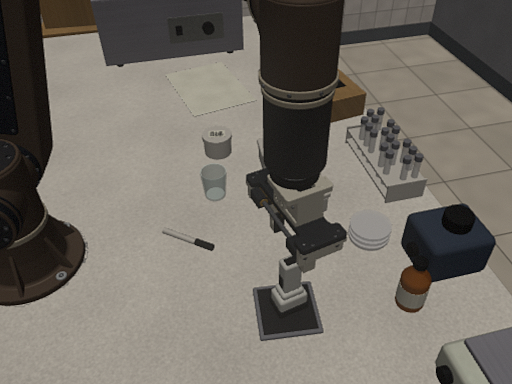

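The handle (258,213) lies between the jaws and is aligned with them. I'll shift +2 mm in tool y and descend 86 mm.

```bash
python3 -m handwheel '[[[0,0.002,0.01,0,0],[0,0,0.014,0,0],[0,0,0.014,0,0],[0,0,0.014,0,0],[0,0,0.014,0,0],[0,0,0.014,0,0],[0,0,0.0065,0,0],[0,0,0,0,0],[0,0,0,0,0]]]'
python3 -m handwheel '[[[0,0,0,0,0.3],[0,0,0,0,0.5],[0,0,0,0,0.6],[0,0,0,0,0.7],[0,0,0,0,0.8],[0,0,0,0,1],[0,0,0,0,1],[0,0,0,0,1],[0,0,0,0,1],[0,0,0,0,1]]]'
python3 - <<'E'
from h import *
o=telemetry.get_obs();print(o['tool_pos'],o['orientation'],o['opening'])
p=vision.snapshot('wrist');save(p,'wrist4.png')
s=vision.snapshot('side');save(s,'side4.png')
E
```

```text
clock: 4.8
tool_pos: [0.507, -0.2571, 0.105]
orientation: [180.0, -0.0, -167.9]
force: [1.2, -0.3, 0.1]
opening: 0.0874
clock: 5.63
tool_pos: [0.507, -0.257, 0.105]
orientation: [180.0, -0.0, -168.0]
force: [-0.6, -0.1, -1.8]
opening: 0.0279
[ 0.50702283 -0.25704886  0.10501131] [ 1.79995387e+02 -5.25257209e-03 -1.67965792e+02] 0.027888178322501064
```

View pics/side4.png

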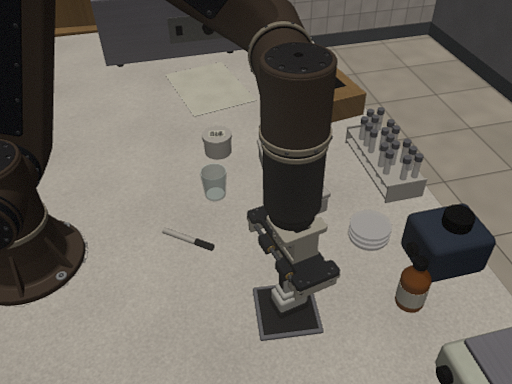

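Gripped at an opening of 27.9 mm. I'll lift clear and pin down the label.

```bash
python3 -m handwheel '[[[0,0,-0.01,0,1],[0,0,-0.015,0,1],[0,0,-0.02,0,1],[0,0,-0.02,0,1],[0,0,-0.02,0,1],[0,0,-0.02,0,1],[0,0,-0.02,0,1],[0,0,-0.02,0,1],[0,0,-0.015,0,1],[0,0,-0.01,0,1],[0,0,0,0,1],[0,0,0,0,1],[0,0,0,0,1]]]'
python3 - <<'E'
from h import *
o=telemetry.get_obs();print(o['tool_pos'],o['orientation'],o['opening'],o['force'])
P=[]
for n in ['scene','side']:
    p=vision.snapshot(n);save(p,n+'5.png');P.append(p)
    r=place_of('tub_label',p);print(n,[(q['xy'],q['conf'],atz(p,q['xy'],.06).round(3)) for q in r])
    for q in silhouettes('tub_label',p): print(q['xy'],q['conf'],q['region'].sum())
    r=place_of('scanner_center',p);print([(q['xy'],q['conf']) for q in r], proj(p,[.508,-.2585,o['tool_pos'][2]-.097+.065]))
for n,p,(x,y) in [('a',P[0],(345,190)),('b',P[1],(217,140))]:
    i=cv2.imread(f"pics/{'scene5' if n=='a' else 'side5'}.png")[y-30:y+30,x-35:x+35]
    cv2.imwrite(f'pics/t{n}.png',cv2.resize(i,None,fx=8,fy=8,interpolation=cv2.INTER_CUBIC))
E
```

```text
clock: 6.82
tool_pos: [0.5064, -0.2568, 0.2739]
orientation: [179.9, -0.1, -168.0]
force: [-0.6, 0.6, -2.5]
opening: 0.0281
[ 0.50643646 -0.25679317  0.27388902] [ 1.79937141e+02 -8.57485373e-02 -1.67975568e+02] 0.028143586780321105 [-0.59326998  0.58991901 -2.50049609]
scene [([350.3, 187.8], 0.73, array([0.48 , 0.291, 0.06 ]))]
[345.7, 192.1] 0.79 851
[([133.1, 147.1], 0.89)] [132.05289783 148.53635158]
side [([218.1, 127.5], 0.96, array([0.477, 0.307, 0.06 ]))]
[219.2, 137.4] 0.79 860
[([292.3, 221.3], 0.87)] [291.37747211 220.27936506]
```

View pics/ta.png

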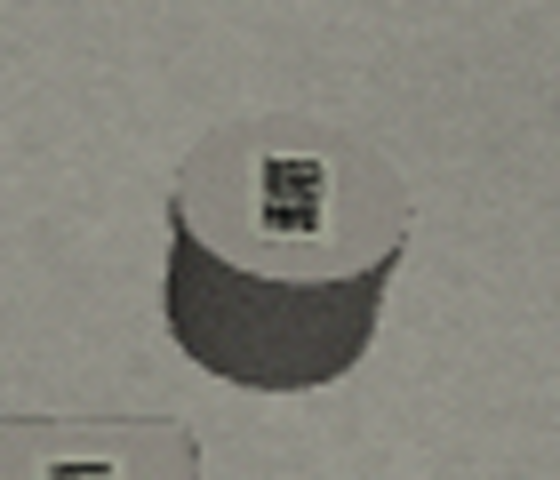

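View pics/tb.png

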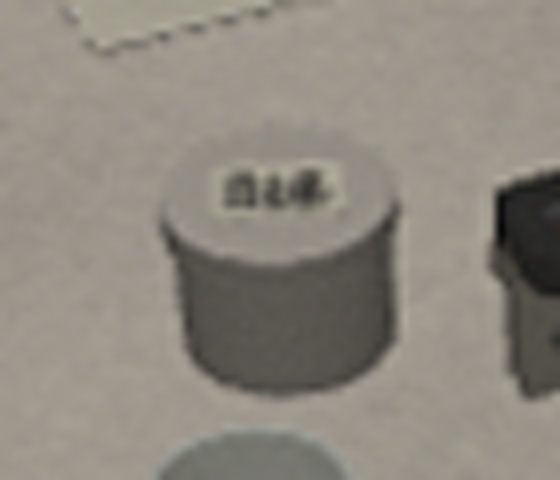

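View pics/side5.png

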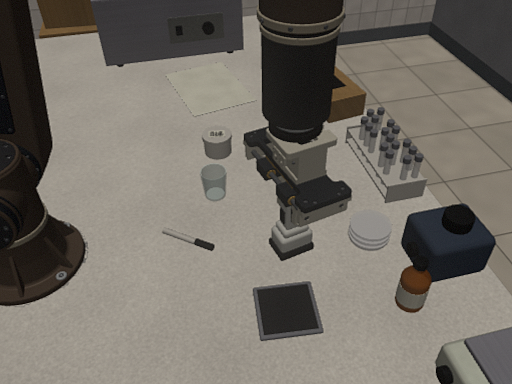

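```bash
python3 - <<'E'
from h import *
for n,xy,lid in [('scene',(346.2,184),[(172,200),(410,200),(290,114),(290,282)]),('side',(216.3,133.3),[(160,195),(400,195),(280,125),(275,265)])]:
    p=vision.snapshot(n)
    print(n,atz(p,xy,.06).round(4),[ (q['xy'],atz(p,q['xy'],.008).round(4)) for q in place_of('pad_top',p)])
    x0,y0=(310,160) if n=='scene' else (182,110)
    print(np.mean([atz(p,(x0+a/8-.4,y0+b/8-.4),.06) for a,b in lid],0).round(4))
    if n=='side':
        i=cv2.imread('pics/side5.png',0); 
E
```

```text
scene [0.4651 0.2818 0.06  ] [([146.4, 212.0], array([ 0.5034, -0.2694,  0.008 ]))]
[0.4664 0.2808 0.06  ]
side [0.4671 0.2812 0.06  ] [([285.3, 308.5], array([ 0.501, -0.265,  0.008]))]
[0.467  0.2784 0.06  ]
```

```bash
python3 -m handwheel '[[[-0.0036,0.012,0,0,1],[-0.0036,0.020,0,0,1],[-0.0036,0.029,0,0,1],[-0.0036,0.029,0,0,1],[-0.0036,0.029,0,0,1],[-0.0036,0.029,0,0,1],[-0.0036,0.029,0,0,1],[-0.0036,0.029,0,0,1],[-0.0036,0.029,0,0,1],[-0.0036,0.029,0,0,1],[-0.0036,0.029,0,0,1],[-0.0036,0.029,0,0,1],[-0.0036,0.029,0,0,1],[-0.0036,0.029,0,0,1],[-0.0036,0.029,0,0,1],[-0.0036,0.029,0,0,1],[-0.0036,0.029,0,0,1],[-0.0036,0.029,0,0,1],[-0.0036,0.024,0,0,1],[-0.0036,0.014,0,0,1]]]'
python3 -m handwheel '[[[0,0,0,0,1],[0,0,0,0,1],[0,0,0,0,1]]]'
python3 - <<'E'
from h import *
o=telemetry.get_obs();print(o['tool_pos'],o['orientation'],o['opening'])
y=np.radians(o['orientation'][2]);d=np.array([.4665,.281])-o['tool_pos'][:2]
print('tool dx dy',d@[np.cos(y),np.sin(y)],d@[np.sin(y),-np.cos(y)],'dz',o['tool_pos'][2]-.217)
for n in ['wrist','scene','side']:
    p=vision.snapshot(n);save(p,n+'6.png');T=wT(o,p) if n=='wrist' else p['cam_to_world']
    print(n,'pred label',proj(p,[.4665,.281,.06],T),'nose',proj(p,[*o['tool_pos'][:2],o['tool_pos'][2]-.097],T))
    for t in ['tub_label','scanner_center']: print(t,[(q['xy'],q['conf']) for q in place_of(t,p)])
E
```

```text
clock: 9.08
tool_pos: [0.4653, 0.2829, 0.2751]
orientation: [180.0, 0.0, -167.9]
force: [0.8, -0.5, -2.1]
opening: 0.0281
clock: 9.33
tool_pos: [0.4659, 0.2798, 0.2749]
orientation: [-180.0, -0.0, -168.0]
force: [-0.2, -1.4, -2.3]
opening: 0.0281
[0.46586371 0.279763   0.27494712] [-1.79983191e+02 -2.41626285e-02 -1.67961523e+02] 0.028142318476390787
tool dx dy -0.0008802903216563968 0.0010770832992955815 dz 0.057947123871107814
wrist pred label [254.95795967 168.12977   ] nose [254.08183089 195.58518001]
tub_label [([251.7, 168.9], 0.63)]
scanner_center [([254.1, 226.9], 0.59)]
scene pred label [345.98062639 184.37089033] nose [352.13192266 151.89538933]
tub_label [([349.1, 184.4], 0.76)]
scanner_center [([356.7, 130.8], 0.87)]
side pred label [216.07640389 133.37156827] nose [212.46670848  94.94796534]
tub_label [([216.4, 127.6], 0.8)]
scanner_center [([212.1, 69.9], 0.72)]
```

View pics/wrist6.png

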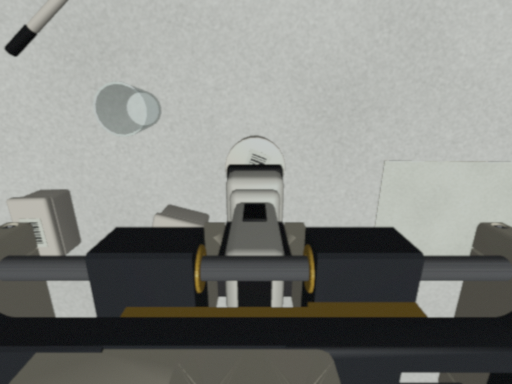

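View pics/side6.png

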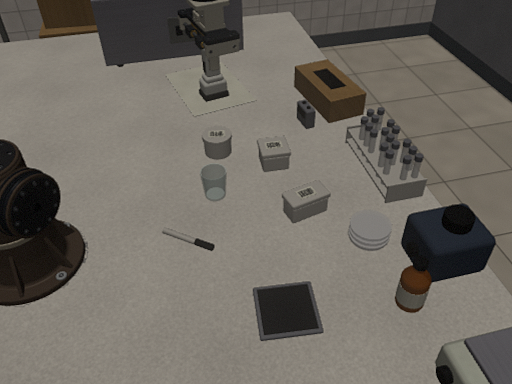

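The wrist and side views show the scanner squarely over the round tub. The tub centre is at (255,168) in wrist and (217,140) in side. Descending 58 mm and holding.

```bash
python3 -m handwheel '[[[-0.001,0.001,0.006,0,1],[0,0,0.01,0,1],[0,0,0.01,0,1],[0,0,0.01,0,1],[0,0,0.01,0,1],[0,0,0.008,0,1],[0,0,0.004,0,1],[0,0,0,0,1],[0,0,0,0,1],[0,0,0,0,1],[0,0,0,0,1]]]'
python3 - <<'E'
from h import *
o=telemetry.get_obs();print(o['tool_pos'],o['orientation'],o['opening'])
for n,(x,y) in [('scene',(350,165)),('side',(214,115))]:
    p=vision.snapshot(n);save(p,n+'7.png');print('nose pred',proj(p,[*o['tool_pos'][:2],o['tool_pos'][2]-.097]))
    i=p['color'][y-60:y+60,x-60:x+60,::-1];cv2.imwrite(f'pics/{n}7z.png',cv2.resize(i,None,fx=5,fy=5,interpolation=cv2.INTER_CUBIC))
E
```

```text
clock: 10.7
tool_pos: [0.4671, 0.2817, 0.2177]
orientation: [180.0, 0.1, -168.0]
force: [0.2, -0.3, -2.1]
opening: 0.0277
[0.46714247 0.28166053 0.21765664] [ 1.79967469e+02  5.24594809e-02 -1.67954952e+02] 0.02770816421310434
nose pred [349.58092535 168.51210324]
nose pred [214.55786802 113.90239672]
```

View pics/scene7z.png

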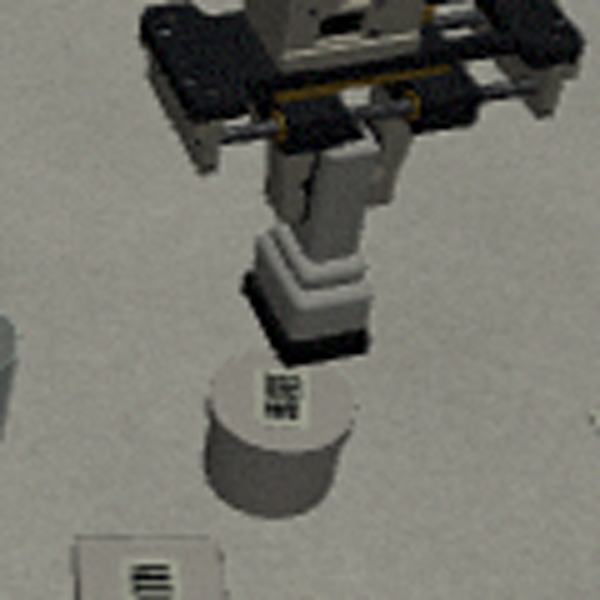

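View pics/side7z.png

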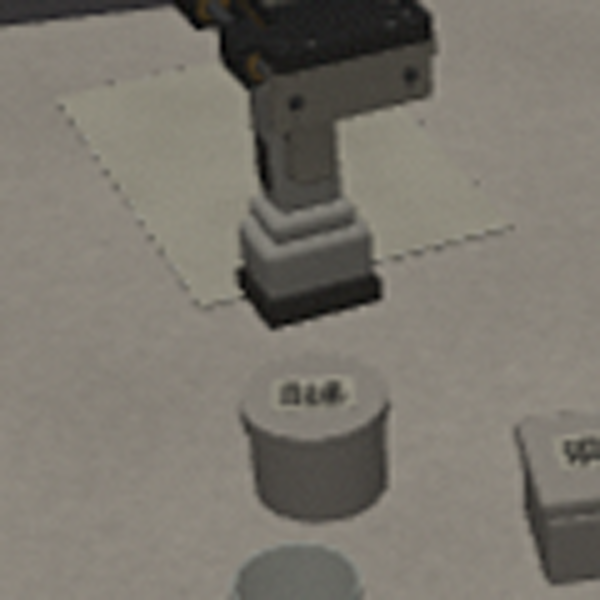

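The nose is over the label in both views, within about 5 mm by the visible corners. Holding for over 2 s.

```bash
python3 -m handwheel '[[[0,0,0,0,1],[0,0,0,0,1],[0,0,0,0,1],[0,0,0,0,1],[0,0,0,0,1],[0,0,0,0,1],[0,0,0,0,1],[0,0,0,0,1],[0,0,0,0,1],[0,0,0,0,1],[0,0,0,0,1],[0,0,0,0,1],[0,0,0,0,1],[0,0,0,0,1],[0,0,0,0,1],[0,0,0,0,1],[0,0,0,0,1],[0,0,0,0,1],[0,0,0,0,1],[0,0,0,0,1]]]'
python3 -m handwheel '[[[0,0,0,0,1],[0,0,0,0,1],[0,0,0,0,1],[0,0,0,0,1],[0,0,0,0,1],[0,0,0,0,1],[0,0,0,0,1],[0,0,0,0,1],[0,0,0,0,1],[0,0,0,0,1]]]'
python3 - <<'E'
from h import *
o=telemetry.get_obs();z=o['tool_pos'][2]-.097
for n,(x0,y0),c in [('scene',(290,105),[(245,283),(292,362),(370,345)]),('side',(154,55),[(238,280),(273,325),(382,290)])]:
    p=vision.snapshot(n);w=np.array([atz(p,(x0+a/5-.4,y0+b/5-.4),z) for a,b in c])
    print(n,((w[0]+w[2])/2).round(4),w.round(3).tolist(),[np.linalg.norm(w[1]-w[0]),np.linalg.norm(w[2]-w[1])])
E
```

```text
clock: 12.47
tool_pos: [0.4669, 0.2814, 0.2171]
orientation: [-180.0, 0.0, -168.0]
force: [0.4, 0.4, -1.3]
opening: 0.0278
clock: 13.3
tool_pos: [0.4669, 0.2814, 0.2171]
orientation: [180.0, 0.0, -168.0]
force: [-0.3, 0.1, -1.6]
opening: 0.0278
scene [0.4621 0.2862 0.1201] [[0.437, 0.257, 0.12], [0.498, 0.272, 0.12], [0.487, 0.315, 0.12]] [np.float64(0.06272007394881539), np.float64(0.044355698309103166)]
side [0.4717 0.2929 0.1201] [[0.436, 0.308, 0.12], [0.447, 0.26, 0.12], [0.507, 0.278, 0.12]] [np.float64(0.048539542764033605), np.float64(0.06314243016420107)]
```

The hold is done at a measured offset of roughly 4 mm. Time is plentiful, so I'll nudge −4 mm and hold again for margin.

```bash
python3 -m handwheel '[[[0,-0.002,0,0,1],[0,-0.002,0,0,1],[0,0,0,0,1],[0,0,0,0,1],[0,0,0,0,1],[0,0,0,0,1],[0,0,0,0,1],[0,0,0,0,1],[0,0,0,0,1],[0,0,0,0,1],[0,0,0,0,1],[0,0,0,0,1],[0,0,0,0,1],[0,0,0,0,1],[0,0,0,0,1],[0,0,0,0,1],[0,0,0,0,1],[0,0,0,0,1],[0,0,0,0,1],[0,0,0,0,1]]]'
python3 -m handwheel '[[[0,0,0,0,1],[0,0,0,0,1],[0,0,0,0,1],[0,0,0,0,1],[0,0,0,0,1],[0,0,0,0,1],[0,0,0,0,1],[0,0,0,0,1],[0,0,-0.008,0,1],[0,0,-0.012,0,1],[0,0,-0.012,0,1],[0,0,-0.012,0,1],[0,0,-0.010,0,1],[0,0,-0.004,0,1],[0,0,0,0,1],[0,0,0,0,1]]]'
python3 - <<'E'
from h import *
o=telemetry.get_obs();print(o['tool_pos'],o['orientation'],o['opening'])
y=np.radians(o['orientation'][2]);d=np.array([.502,-.266])-o['tool_pos'][:2]
print('tool dx dy',d@[np.cos(y),np.sin(y)],d@[np.sin(y),-np.cos(y)])
E
```

```text
clock: 15.07
tool_pos: [0.4677, 0.2775, 0.2171]
orientation: [-180.0, -0.0, -168.0]
force: [0.4, 0.2, -1.4]
opening: 0.0282
clock: 16.4
tool_pos: [0.4676, 0.2775, 0.2749]
orientation: [180.0, -0.0, -168.0]
force: [0.1, 0.1, -1.7]
opening: 0.0279
[0.46755517 0.27746506 0.27490728] [ 1.79983730e+02 -8.28512636e-03 -1.67968385e+02] 0.027947265315019326
tool dx dy 0.07959787757219516 -0.5387066907572015
```

```bash
python3 -m handwheel '[[[0.004,-0.012,0,0,1],[0.004,-0.020,0,0,1],[0.004,-0.0292,0,0,1],[0.004,-0.0292,0,0,1],[0.004,-0.0292,0,0,1],[0.004,-0.0292,0,0,1],[0.004,-0.0292,0,0,1],[0.004,-0.0292,0,0,1],[0.004,-0.0292,0,0,1],[0.004,-0.0292,0,0,1],[0.004,-0.0292,0,0,1],[0.004,-0.0292,0,0,1],[0.004,-0.0292,0,0,1],[0.004,-0.0292,0,0,1],[0.004,-0.0292,0,0,1],[0.004,-0.0292,0,0,1],[0.004,-0.0292,0,0,1],[0.004,-0.0292,0,0,1],[0.004,-0.024,0,0,1],[0.004,-0.0155,0,0,1]]]'
python3 -m handwheel '[[[0,0,0,0,1],[0,0,0,0,1],[0,0,0,0,1],[0,0,0.015,0,1],[0,0,0.02,0,1],[0,0,0.02,0,1],[0,0,0.02,0,1],[0,0,0.02,0,1],[0,0,0.02,0,1],[0,0,0.015,0,1],[0,0,0.01,0,1],[0,0,0,0,1],[0,0,0,0,1],[0,0,0,0,1]]]'
python3 - <<'E'
from h import *
o=telemetry.get_obs();print(o['tool_pos'],o['orientation'],o['opening'])
for n,(x,y) in [('scene',(146,200)),('side',(286,280))]:
    p=vision.snapshot(n);print('nose pred',proj(p,[*o['tool_pos'][:2],o['tool_pos'][2]-.097]))
    i=p['color'][y-60:y+60,x-60:x+60,::-1];cv2.imwrite(f'pics/{n}8z.png',cv2.resize(i,None,fx=5,fy=5,interpolation=cv2.INTER_CUBIC))
E
```

```text
clock: 18.07
tool_pos: [0.5009, -0.2684, 0.2739]
orientation: [180.0, -0.1, -168.0]
force: [1.1, 0.7, -2.3]
opening: 0.0277
clock: 19.23
tool_pos: [0.5026, -0.266, 0.1362]
orientation: [-179.9, 0.1, -167.9]
force: [0.0, 0.9, -2.2]
opening: 0.0283
[ 0.50259964 -0.26597098  0.13621261] [-1.79947283e+02  7.91137900e-02 -1.67913653e+02] 0.028272860484898767
nose pred [145.55081967 204.19358654]
nose pred [286.62380116 299.09990632]
```

View pics/scene8z.png

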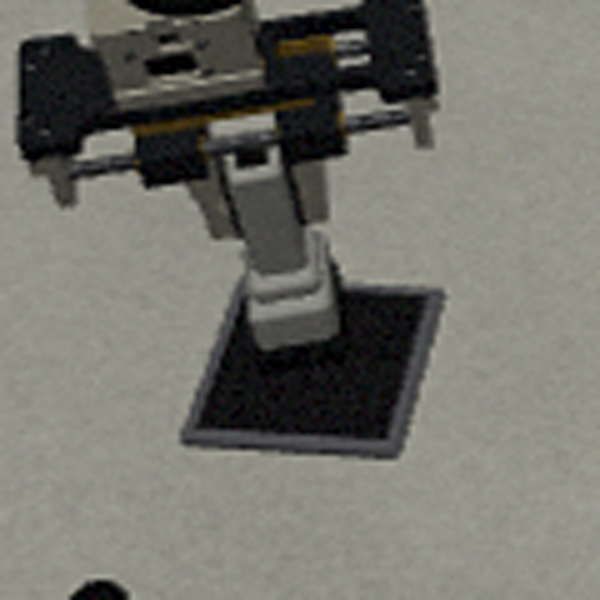

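View pics/side8z.png

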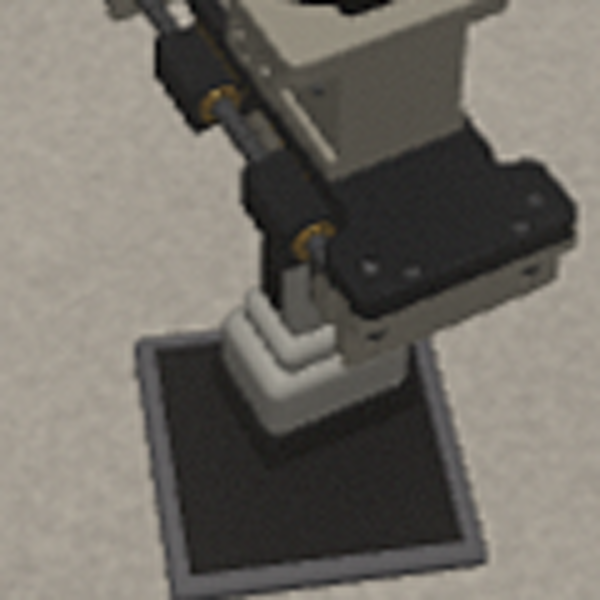

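```bash
python3 -m handwheel '[[[0,0,0.006,0,1],[0,0,0.006,0,1],[0,0,0.006,0,1],[0,0,0.005,0,1],[0,0,0.003,0,1],[0,0,0.002,0,1],[0,0,0,0,1],[0,0,0,0,1],[0,0,0,0,1]]]'
python3 -m handwheel '[[[0,0,0.001,0,1],[0,0,0.001,0,1],[0,0,0,0,1],[0,0,0,0,1]]]'
```

```text
clock: 20.08
tool_pos: [0.502, -0.2661, 0.1073]
orientation: [-180.0, 0.0, -168.0]
force: [0.4, -0.2, -2.1]
opening: 0.0279
clock: 20.42
tool_pos: [0.5018, -0.2661, 0.1051]
orientation: [-180.0, 0.0, -168.0]
force: [-0.2, 0.8, -1.4]
opening: 0.0279
```

```bash
python3 -m handwheel '[[[0,0,0.0007,0,1],[0,0,0,0,1],[0,0,0,0,1]]]'
python3 - <<'E'
from h import *
for n,(x,y) in [('scene',(146,200)),('side',(286,280))]:
    p=vision.snapshot(n)
    i=p['color'][y-60:y+60,x-60:x+60,::-1];cv2.imwrite(f'pics/{n}9z.png',cv2.resize(i,None,fx=5,fy=5,interpolation=cv2.INTER_CUBIC))
E
```

```text
clock: 20.67
tool_pos: [0.5019, -0.2661, 0.105]
orientation: [-180.0, 0.0, -167.9]
force: [-1.2, 1.8, 5.7]
opening: 0.0283
```

View pics/side9z.png

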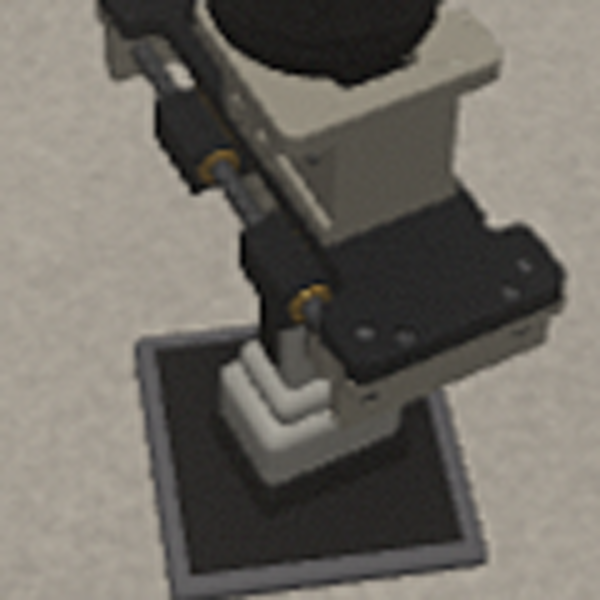

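Contact is felt: the force went to +5.7 N. The side view shows the head near the pad's middle, so I'll release and retract.

```bash
python3 -m handwheel '[[[0,0,0,0,0.6],[0,0,0,0,0.4],[0,0,0,0,0.2],[0,0,0,0,0],[0,0,0,0,0],[0,0,0,0,0],[0,0,0,0,0],[0,0,0,0,0]]]'
python3 -m handwheel '[[[0,0,-0.005,0,0],[0,0,-0.01,0,0],[0,0,-0.02,0,0],[0,0,-0.02,0,0],[0,0,-0.02,0,0],[0,0,-0.02,0,0],[0,0,-0.02,0,0],[0,0,-0.02,0,0],[0,0,-0.02,0,0],[0,0,-0.01,0,0],[0,0,0,0,0],[0,0,0,0,0],[0,0,0,0,0]]]'
python3 - <<'E'
from h import *
o=telemetry.get_obs();print(o['tool_pos'],o['orientation'])
for n in ['wrist','scene','side']:
    p=vision.snapshot(n);save(p,n+'10.png');T=wT(o,p) if n=='wrist' else p['cam_to_world']
    for t,z in [('scanner_center',.073),('tub_label',.06),('pad_top',.008)]:
        for r in place_of(t,p): print(n,t,r['xy'],round(r['conf'],2),atz(p,r['xy'],z,T).round(3))
    if n=='side': cv2.imwrite('pics/side10z.png',cv2.resize(p['color'][240:345,240:340,::-1],None,fx=5.5,fy=5.5,interpolation=cv2.INTER_CUBIC))
    if n=='scene': cv2.imwrite('pics/scene10z.png',cv2.resize(p['color'][150:250,100:200,::-1],None,fx=5.5,fy=5.5,interpolation=cv2.INTER_CUBIC))
E
```

```text
clock: 21.43
tool_pos: [0.5018, -0.2661, 0.1043]
orientation: [-180.0, -0.0, -168.0]
force: [0.1, -0.3, -0.1]
opening: 0.0755
clock: 22.52
tool_pos: [0.5013, -0.2658, 0.2685]
orientation: [179.9, -0.1, -168.0]
force: [0.6, -0.5, -1.1]
opening: 0.0876
[ 0.50127522 -0.26579482  0.26847207] [ 1.79949021e+02 -5.72091720e-02 -1.67972220e+02]
wrist scanner_center [255.7, 174.1] 0.83 [ 0.505 -0.263  0.073]
scene scanner_center [144.5, 196.9] 0.7 [ 0.507 -0.262  0.073]
scene tub_label [345.3, 183.6] 0.92 [0.463 0.28  0.06 ]
scene pad_top [147.7, 214.8] 0.75 [ 0.514 -0.264  0.008]
side scanner_center [289.9, 290.8] 0.72 [ 0.506 -0.273  0.073]
side pad_top [286.4, 309.5] 0.65 [ 0.502 -0.268  0.008]
```

View pics/side10z.png

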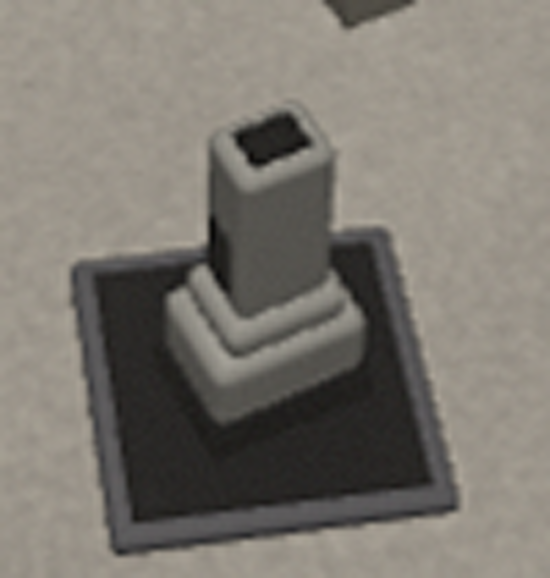

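View pics/scene10z.png

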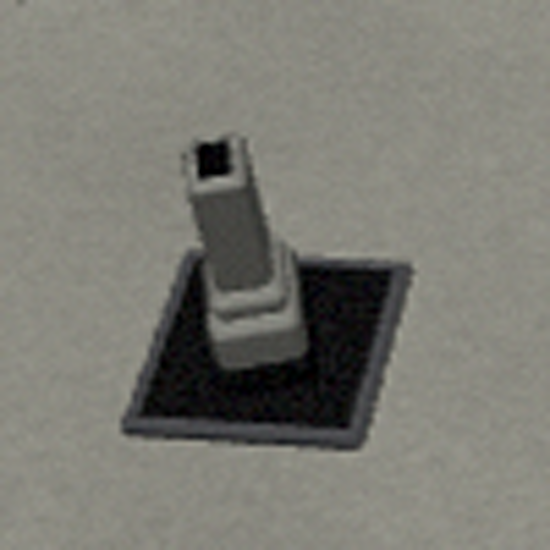

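View pics/wrist10.png

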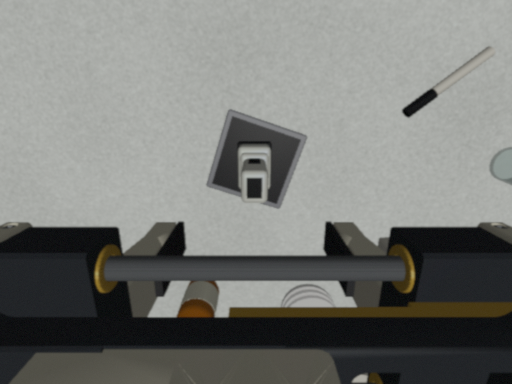

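```bash
python3 - <<'E'
from h import *
s=vision.snapshot('side')
def S(pts,z): return np.array([atz(s,(240+a/5.5-.4,240+b/5.5-.4),z) for a,b in pts])
print('before',S([(215,118),(305,80),(342,132),(250,166)],.138).mean(0).round(4))
print('top',S([(208,142),(298,103),(337,155),(245,192)],.138).mean(0).round(4))
# sight: light head lower corners, shift before->after at z~.02
print('head shift',(S([(222,424)],.02)-S([(230,398)],.02)).round(4),'top shift',(S([(274,139)],.138)-S([(279,113)],.138)).round(4))
c=vision.snapshot('scene')
q=[(185,155),(242,138),(252,182),(195,192)]
print('scene top',np.mean([atz(c,(100+a/5.5-.4,150+b/5.5-.4),.138) for a,b in q],0).round(4))
E
```

```text
before [ 0.5087 -0.2596  0.138 ]
top [ 0.5039 -0.2686  0.138 ]
head shift [[-0.0055 -0.0094  0.    ]] top shift [[-0.0047 -0.01    0.    ]]
scene top [ 0.5085 -0.2621  0.138 ]
```

```bash
python3 -c "
from plant import telemetry,close_job
o=telemetry.get_obs();print(o['clock'],o['force'],o['opening']);print(close_job())"
```

```text
23.2167 [ 0.14064938 -0.59874354 -0.28713218] 0.08781143287370201
the job is handed in; nothing more can be done
None
```

I picked up the scanner, held it over the round tub's label, and stood it back upright on its pad. I then handed the job in at 23.2 s of the 56 s allowed; no verdict was reported.

- **Reading hold:** I held the nose about 6 cm above the label for about 2.5 s. I then moved it 4 mm sideways and held again for about 2 s.
- **Scanner back on the pad:** it stands upright, its centre roughly 1–3 mm from the pad's middle by the side view. The head and the top moved by the same amount between the first and last pictures, so it is no more tilted than at the start. The gripper is open and 160 mm higher, clear of everything.
- **Tub:** the round tub's label shows in the same place in the scene camera as at the start.
- **Checks that disagreed:** during the first hold the two cameras put the nose 4 mm and 12 mm off the label, against about 1 mm from the arm's own reading. That is why I moved it 4 mm and repeated the hold; I did not re-measure the nose position after that. For the final position, the scene camera puts the scanner's top 6–7 mm from the pad's middle, more than the side view but well within the 25 mm allowed.

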